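Open the mister's filler with a cap of unknown thread hand

ROBOT

A 7-joint arm with a two-finger parallel gripper is mounted at the origin on the work surface. World frame = base frame: x ahead of the robot, y to its left, z up, the work surface at z = 0. Lengths are in m, angles in rad, forces in N, time in s.
With the tool pointing down it reaches from about 0.425 to 0.925 m from the base axis. Payload 6.8 kg.
Tool frame: the origin (TCP) lies midway between the tips of the shut fingers; the grasp point (between the pads) lies 19 mm behind it; x points along the fingers, y is the direction in which the jaws open and shut, and the axes are right-handed (so a half turn about x gives the same grasp; the last joint's range is limited). The gripper opens to 88 mm and grips with 3 to 60 N. Pads are 20 mm wide; open, the fingers measure 115 mm over their backs; the gripper's body (75 mm by 178 mm) begins 61 mm behind the grasp point.
Start: joints at [-1.301, 0.477, 0.022, 1.555, -0.011, 1.109, -0.083], TCP at [0.249, 0.627, 0.223] pointing down, gripper open.
Joint ranges: [-2.96, 2.96], [-0.34, 2.1], [-1.41, 1.46], [0.24, 2.44], [-1.37, 4.51], [0.17, 1.92], [-2.96, 2.96]. Speed limits (rad/s): [2.39, 2.39, 3.14, 3.14, 3.14, 3.14, 3.14].

INTERFACE

Orientations are given as a unit quaternion [x, y, z, w].
In Python, from plant import bot, vision, job gives the robot as it stands. The module is installed in compiled form; this text tells all that it offers.
- The arm moves only by the tool servo_tool, never from a script. Its argument "steps" is a list of rows, each an object with "dp": the shift along the tool's x, y, z as a fraction of full scale, a list of three; "turn": the turn, a rotation vector about the tool's x, y, z as a fraction of full scale, a list of three; "claw": the opening, from -1 (shut) to 1 (fully open). A call has exactly 8 rows; each row shifts and turns the commanded pose from where the row before left it, along the tool's axes as they then stand; what a row does not reach is not made up. Full scale, the value 1, is 6 cm for a shift and 90 degrees for a turn. A row lasts 1/8 s, in which the tool goes at most 62.5 mm and 10.7 degrees, less where a joint would pass 70% of its speed; a pose out of reach is approached as far as the arm can. A call with a number of a shift or a turn outside -1 to 1 is refused whole. A call with a gripper value outside its range is refused whole. The fingers move at their own pace and stop on an object; the grip force is fixed at half the most. Time passes only in rows, so rows that do not move let the fingers close, or fill a call up. It gives the time, the measured TCP pose, the force and the opening at its end, in the units of the state.
- bot.state(): the state, without advancing time (a new reading comes with each control period).
- vision.read_camera(name): name is "side" or "top" or "wrist"; returns a dict with "image" (420x560x3 uint8, red, green, blue), "intrinsics" (3x3 intrinsics, pixels), "k1" (the pictures are not rectified: a ray, as slopes to the right and down, at radius r is drawn at 1 + k1 r^2 times it, then the intrinsics apply), "origin" and "rotation" of the camera in the world. Camera axes: x right, y down, z forward; pixel columns grow to the right and rows downward; lengths in m; the calibration is good to about 2 mm. A picture is of the moment at which its call begins. There is no depth.
- job.hand_in(): hands the job in, once; it reports no verdict.
The state is a dict: "time_s": time; "qpos": joint angles; "joint_vel": joint speeds; "effort": joint torques, N m; "tcp_pos": TCP position; "eef_rot": TCP orientation; "contact_force": force on the tool from outside, world axes, zero at the start; "moment": the same for the moment, N m; "grip_width": opening from 0.0 (shut) to 1.0 (fully open).
Only numpy, scipy, OpenCV 4.12 (cv2) and the standard library are available. Lean on these libraries where they do the work, as an engineer would, in place of code of your own. Each camera call takes 0.05 s, during which the arm holds its last target.

TASK

The mister is due for a refill: take the filler cap off its tank. The cap may have an ordinary or a reverse thread, so try turning it both ways by its finger bar, and once it has come loose lift it straight off and finish while still holding it in the gripper, level and steady, about 10 cm above the filler. Do not let go of it at the end, and leave the other things on the table where they are.

Things in the scene. Friction and masses are not known exactly. Their poses are not given: they have to be found in the camera images.
- seat (a point): Centre of the round filler seat (84 mm across) on top of the bench mister, 120 mm above the table; the cap's rim rests here. The mister is a white plastic tank on a grey base plate, 262 x 142 mm, 120 mm high, fixed to the table. This frame is the mister's: x along its length from the filler towards the fan housing, z up.
- fan_top (a point): Centre of the top of the mister's round grey fan housing: 70 mm across, top 150 mm above the table, 115 mm from the filler axis. Part of the machine; it does not come off.
- cap_bar (a point): Middle of the upright finger bar on the grey plastic filler cap, 46 mm above the cap's rim, 166 mm above the table while the cap is on. The bar is 52 mm long (along the cap's x), 14 mm thick (its flat sides face along y) and 31 mm high, from 31 to 62 mm above the rim. At the start it points along the mister's length within 5 degrees.
- cap: The filler cap: round, 63 mm across, 31 mm high plus the finger bar; 60 to 130 g. Origin: centre of its rim (underside), z up. It sits loosely on the seat, with some 2 mm of play. Its short quick thread, left- or right-handed, is hidden under the cap. It lifts off only when turned far enough the loosening way; 20 mm straight up clears the neck.
- cap_rim (a point): Centre of the cap's rim again (same point and axes as the cap), here for how it turns, in degrees from its start: the tightening way a hard stop at 2 to 16; the loosening way, clockwise or anticlockwise, it turns easily, is free to lift from 46 on and meets a hard stop at 52 to 68 (stop to stop about 67). Turn it back 2 to 5 from that last stop before lifting.
- pumpkin_left: Bystander: dark green pumpkin in a clear square dish, together about 185 mm across and 105 mm high, on the left (+y). Origin: centre of the underside.
- pumpkin_right: Bystander: dark green pumpkin in a clear square dish, about 170 mm across and 100 mm high, on the right (-y). Origin: centre of the underside.
- spray_bottle: Bystander: clear bottle, 52 mm across, 120 mm high, standing beside the mister. Origin: centre of the underside.
- petri_stack: Bystander: stack of three clear culture dishes, 90 mm across, 47 mm high, beside the mister. Origin: centre of the underside.
- dusting_brush: Bystander: flat brush with a wooden handle, 200 mm long, 42 mm wide, 20 mm high, lying beside the mister. Origin near its middle, x along its length.
- loupe: Bystander: flat round magnifier, 60 mm across, 12 mm thick, with a straight 75 mm handle. Origin: centre of the underside of the lens.
- specimen_jar: Bystander: small closed jar, 60 mm across, 75 mm high. Origin: centre of the underside.
There are look-alikes about, which are no part of the job. What is shaped like the cap but blue, green or orange is not meant.

How it is judged:
By the outcome, as a careful person would: the job done as asked, in the order asked, and still so for the second after the job is handed in, while the arm keeps its last pose, push and grip.
It also fails if it takes over 48 s, if anything falls off the work surface, if the arm or the gripper's body presses on something with over 40 N, if the wrist force passes 120 N, or if a joint passes its speed limit or range.

## Working session

There is one attempt and no reset: what is moved stays moved. The work goes in short steps, Python scripts to look and compute and a tool call to move; the robot and the scene stay as the last step left them, time stands still between calls to the robot, and variables do not carry over. Pictures are saved under pics/ and viewed, and the job is handed in when it is done.

Besides the shell and the picture viewer there is one more tool, called after "Call:" as name(argument=value, ...), one argument or row to a line, values as JSON. servo_tool: Moves the arm, as the interface text tells. Shift numbers are shares of 6 cm and turn numbers shares of 90 degrees, none past 1 either way. Its arguments: {"type":"object","properties":{"steps":{"type":"array"}},"required":["steps"]}

```bash
mkdir -p pics
cat > h.py <<'E'
import numpy as np, cv2
from plant import bot, vision, job
def ray(c,u,v):
    K=np.array(c["intrinsics"]);k1=c["k1"]
    d=np.array([(u-K[0,2])/K[0,0],(v-K[1,2])/K[1,1]])
    s=d.copy()
    for _ in range(30): s=d/(1+k1*(s@s))
    return np.array(c["origin"]),np.array(c["rotation"])@np.array([s[0],s[1],1.])
def onz(c,u,v,z):
    o,d=ray(c,u,v); return o+d*(z-o[2])/d[2]
def proj(c,p):
    q=np.array(c["rotation"]).T@(np.array(p)-np.array(c["origin"]))
    s=q[:2]/q[2]; s=s*(1+c["k1"]*(s@s)); K=np.array(c["intrinsics"])
    return np.array([K[0,0]*s[0]+K[0,2],K[1,1]*s[1]+K[1,2]])
def snap(n,f):
    c=vision.read_camera(n); cv2.imwrite("pics/"+f+".png",c["image"][:,:,::-1]); np.save("pics/"+f+".npy",c,allow_pickle=True); return c
def load(f): return np.load("pics/"+f+".npy",allow_pickle=True).item()
E
python3 - <<'E'
from h import *
for n in ["side","top","wrist"]:
    c=snap(n,n+"0"); print(n,c["origin"],c["rotation"],c["intrinsics"],c["k1"])
print(bot.state())
E
```

```text
side [ 0.19264284 -0.99662174  1.36541923] [ 0.9324009  -0.10832026  0.04625187 -0.34169585] [[499.1930534    0.         283.82048952]
 [  0.         499.1930534  210.32175621]
 [  0.           0.           1.        ]] -0.12678968622295667
top [0.35410198 0.01895879 1.19736383] [-0.70432561  0.70801756 -0.03910671  0.03327502] [[399.31048905   0.         281.16912273]
 [  0.         399.31048905 210.80132014]
 [  0.           0.           1.        ]] 0.014167235891902882
wrist [0.17539274 0.65681047 0.38498608] [0.81817975 0.55601472 0.08128427 0.12174726] [[363.3314557    0.         277.34606969]
 [  0.         363.3314557  203.4700111 ]
 [  0.           0.           1.        ]] -0.09859334345527625
{'time_s': 0.15, 'qpos': array([-1.30111261,  0.47759723,  0.02233361,  1.55615605, -0.01147108,
        1.10928986, -0.08312664]), 'joint_vel': array([ 0.00111507, -0.00169023,  0.00110738, -0.00204099, -0.00020325,
       -0.00034178, -0.00119155]), 'effort': array([ 3.36450859e-03, -5.83284152e+01,  1.53706368e+00, -2.72874320e+01,
       -5.41995582e-02,  1.45464978e-02,  9.32107469e-05]), 'tcp_pos': array([0.24882603, 0.6270001 , 0.22194237]), 'eef_rot': array([ 0.13230319,  0.69457945, -0.1332331 ,  0.69448124]), 'contact_force': array([ 0.1521926 , -0.38924533, -0.47074503]), 'moment': array([-0.01169595,  0.03259893, -0.03165362]), 'grip_width': 0.99952856111396}
```

Rotation is a quaternion; fix helper.

```bash
sed -i 's/np.array(c\["rotation"\])/R.from_quat(c["rotation"]).as_matrix()/g; 1a from scipy.spatial.transform import Rotation as R' h.py
```

```text
(no output)
```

View pics/top0.png

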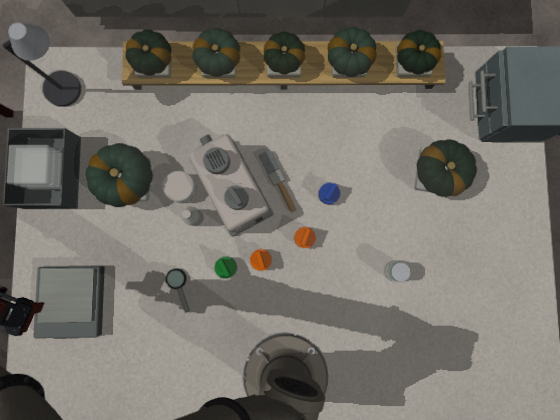

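View pics/side0.png

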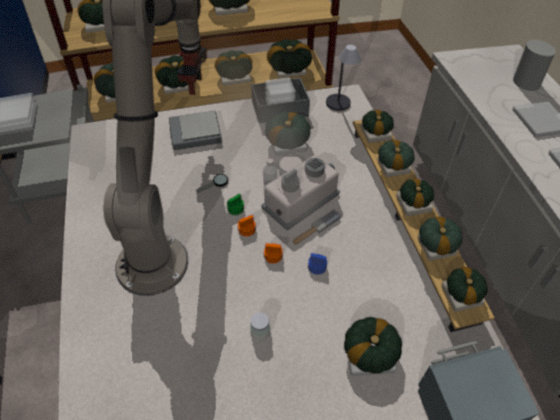

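View pics/wrist0.png

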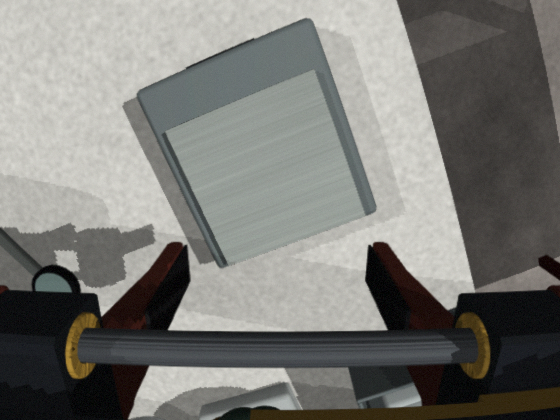

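Run:
```python
from h import *
c=load("top0"); im=c["image"]
cv2.imwrite("pics/top_crop.png",cv2.resize(im[125:240,170:310,::-1],None,fx=5,fy=5,interpolation=cv2.INTER_CUBIC))
s=load("side0")
cv2.imwrite("pics/side_crop.png",cv2.resize(s["image"][140:250,220:350,::-1],None,fx=5,fy=5,interpolation=cv2.INTER_CUBIC))
f=onz(c,216,158,.150);k=onz(c,236,197,.166);print(f,k,np.linalg.norm((f-k)[:2]))
print(proj(s,k),proj(s,f))
```

```text
[0.60416528 0.1830782  0.15      ] [0.49675162 0.12751279 0.166     ] 0.12093473423260831
[289.32576228 177.18352946] [315.37274092 164.28002125]
```

View pics/top_crop.png

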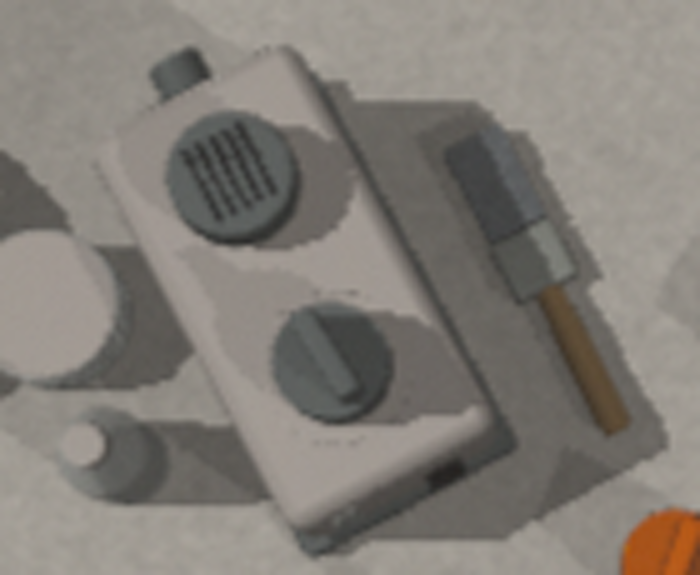

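View pics/side_crop.png

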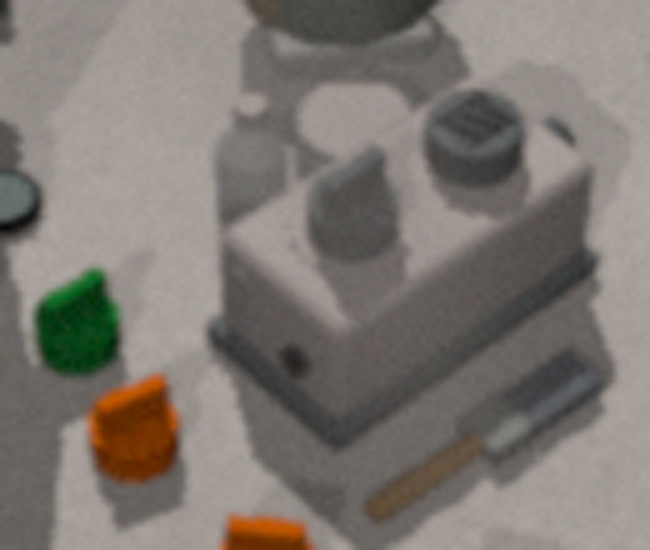

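Run:
```python
from h import *
c=load("top0");s=load("side0")
t=lambda u,v,z:onz(c,170+u/5,125+v/5,z)
a=t(350,397,.182);b=t(303,314,.182);print("bar",(a+b)/2,np.degrees(np.arctan2(*(b-a)[1::-1])),np.linalg.norm(a-b))
f=t(233,172,.15);print("fan",f)
k=(a+b)/2; print("dir fan-bar",np.degrees(np.arctan2(*(f-k)[1::-1])),np.linalg.norm((f-k)[:2]))
# cap top disc centre z=.151
print("capdisc",t(333,361,.151))
for z0 in (.12,):
  print("edges",[np.degrees(np.arctan2(*(t(*p,z0)-t(*q,z0))[1::-1])) for p,q in [((100,165),(300,525)),((300,55),(490,405))]])
# bar in side crop
g=lambda u,v,z:onz(s,220+u/5,140+v/5,z)
p=g(376,150,.182);q=g(318,190,.182);print("side",(p+q)/2,np.degrees(np.arctan2(*(p-q)[1::-1])),np.linalg.norm(p-q))
print("side fan",g(475,120,.15))
st=bot.state();M=R.from_quat(st["eef_rot"]).as_matrix();print(M,st["tcp_pos"])
```

```text
bar [0.49691622 0.12765738 0.182     ] 29.468004206673438 0.04943479882975727
fan [0.60035674 0.18144158 0.15      ]
dir fan-bar 27.472306237787958 0.11658765082274855
capdisc [0.49828647 0.12750604 0.151     ]
edges [np.float64(29.249138328679837), np.float64(28.16808999532523)]
side [0.49665402 0.12684462 0.182     ] 30.6419749722986 0.05404940429503138
side fan [0.60327923 0.18470105 0.15      ]
[[-3.83350031e-04  3.68845935e-01  9.29490468e-01]
 [-1.26561276e-03  9.29489613e-01 -3.68846117e-01]
 [-9.99999126e-01 -1.31777217e-03  1.10496251e-04]] [0.24882603 0.6270001  0.22194237]
```

The candidates in the top picture are:
- a grey one on the mister, about (236,197)
- blue (329,193)
- green (226,267)
- orange (261,260) and (304,237)

The grey one is the cap: it has the right colour, it sits on the tank about 117 mm from the slatted fan housing at (216,159), and its bar points along the mister. The enlarged crops confirm this. The bar is at about (0.497, 0.1275), yaw about 29.5°.

Call:
servo_tool(
  steps=[
    {"dp": [0,-0.517,0.576],"turn": [0,0,0],"claw": 1},
    {"dp": [0,-0.517,0.576],"turn": [0,0,0],"claw": 1},
    {"dp": [0,-0.517,0.576],"turn": [0,0,0],"claw": 1},
    {"dp": [0,-0.517,0.576],"turn": [0,0,0],"claw": 1},
    {"dp": [0,-0.517,0.576],"turn": [0,0,0],"claw": 1},
    {"dp": [0,-0.517,0.576],"turn": [0,0,0],"claw": 1},
    {"dp": [0,-0.517,0.576],"turn": [0,0,0],"claw": 1},
    {"dp": [0,-0.517,0.576],"turn": [0,0,0],"claw": 1},
  ],
)

```text
time_s: 1.15
tcp_pos: [0.4148, 0.2932, 0.2226]
eef_rot: [0.133, 0.695, -0.133, 0.695]
contact_force: [0.5, 0.2, -0.6]
grip_width: 1.0
```

Call:
servo_tool(
  steps=[
    {"dp": [0,-0.517,0.576],"turn": [0,0,0],"claw": 1},
    {"dp": [0,-0.517,0.576],"turn": [0,0,0],"claw": 1},
    {"dp": [0,-0.517,0.576],"turn": [0,0,0],"claw": 1},
    {"dp": [0,-0.517,0.576],"turn": [0,0,0],"claw": 1},
    {"dp": [0,0,0],"turn": [0.11,0,0],"claw": 1},
    {"dp": [0,0,0],"turn": [0.11,0,0],"claw": 1},
    {"dp": [0,0,0],"turn": [0.11,0,0],"claw": 1},
    {"dp": [0,0,0],"turn": [0.11,0,0],"claw": 1},
  ],
)

```text
time_s: 2.15
tcp_pos: [0.4969, 0.1284, 0.2225]
eef_rot: [0.362, 0.608, -0.362, 0.607]
contact_force: [-0.2, -0.9, 0.4]
grip_width: 0.997
```

Call:
servo_tool(
  steps=[
    {"dp": [0,0,0],"turn": [0.11,0,0],"claw": 1},
    {"dp": [0,0,0],"turn": [0.11,0,0],"claw": 1},
    {"dp": [0,0,0],"turn": [0.11,0,0],"claw": 1},
    {"dp": [0,0,0],"turn": [0.11,0,0],"claw": 1},
    {"dp": [0,0,0],"turn": [0.11,0,0],"claw": 1},
    {"dp": [0,0,0],"turn": [0.11,0,0],"claw": 1},
    {"dp": [0,0,0],"turn": [0.11,0,0],"claw": 1},
    {"dp": [0,0,0],"turn": [0.11,0,0],"claw": 1},
  ],
)

```text
time_s: 3.15
tcp_pos: [0.4969, 0.1284, 0.2225]
eef_rot: [-0.666, -0.237, 0.666, -0.237]
contact_force: [-0.4, 0.4, -0.3]
grip_width: 1.002
```

Run:
```python
from h import *
c=snap("wrist","wrist1"); st=bot.state()
M=R.from_quat(st["eef_rot"]).as_matrix();print(M,st["tcp_pos"],st["qpos"],np.degrees(np.arctan2(M[1,1],M[0,1])))
for p in [(.497,.1275,.182),(.497+.026*np.cos(.515),.1275+.026*np.sin(.515),.182),(.497-.026*np.cos(.515),.1275-.026*np.sin(.515),.182)]: print(proj(c,p))
```

```text
[[-3.83906288e-04  6.27255860e-01 -7.78813161e-01]
 [-1.17109318e-04 -7.78813241e-01 -6.27255866e-01]
 [-9.99999919e-01 -1.49601193e-04  3.72448807e-04]] [0.49693792 0.12844082 0.22246151] [-0.87366951  0.22967882  0.58796029  1.96788423 -0.15189745  0.98730718
 -1.10651081] -51.152045724045564
[278.31243819 233.60928944]
[285.92993315 192.42709303]
[271.21767602 271.88153331]
```

View pics/wrist1.png

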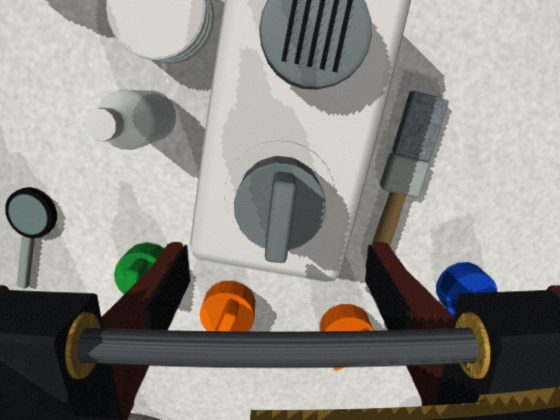

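Run:
```python
from h import *
c=load("wrist1")
cv2.imwrite("pics/w1c.png",cv2.resize(c["image"][140:280,210:350,::-1],None,fx=4,fy=4,interpolation=cv2.INTER_CUBIC))
```

```text
(no output)
```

View pics/w1c.png

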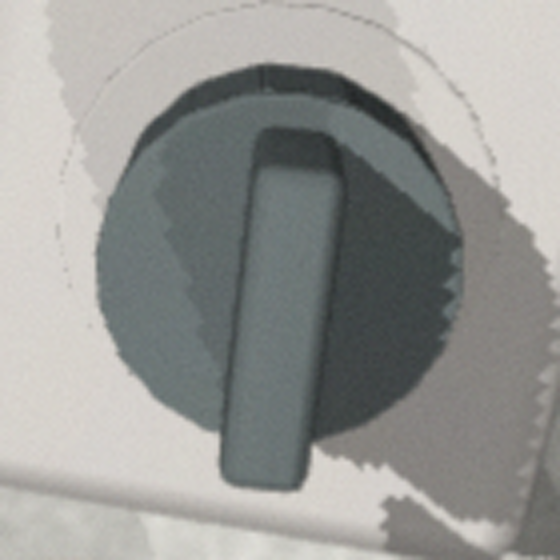

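Run:
```python
from h import *
c=load("wrist1")
g=lambda u,v,z:onz(c,210+u/4,140+v/4,z)
b=g(299,167,.182);a=g(263,487,.182);print((a+b)/2,np.degrees(np.arctan2(*(b-a)[1::-1])),np.linalg.norm(a-b))
print("disc",g(279,269,.151)," fan",onz(c,315,31,.15))
print(c["origin"],R.from_quat(c["rotation"]).as_matrix())
```

```text
[0.50283283 0.13090124 0.182     ] 33.33855058981415 0.0509084129900731
disc [0.50299975 0.13102306 0.151     ]  fan [0.60272334 0.18516515 0.15      ]
[0.55892252 0.17903371 0.38566274] [[ 6.32745939e-01 -7.41298158e-01 -2.23851777e-01]
 [-7.74359142e-01 -6.05467630e-01 -1.83784844e-01]
 [ 7.04361471e-04  2.89630784e-01 -9.57138189e-01]]
```

Call:
servo_tool(
  steps=[
    {"dp": [0,0,-0.05],"turn": [0.08,0,0],"claw": 1},
    {"dp": [0,0,0],"turn": [0,0,0],"claw": 1},
    {"dp": [0.24,0,0],"turn": [0,0,0],"claw": 1},
    {"dp": [0.24,0,0],"turn": [0,0,0],"claw": 1},
    {"dp": [0.24,0,0],"turn": [0,0,0],"claw": 1},
    {"dp": [0.24,0,0],"turn": [0,0,0],"claw": 1},
    {"dp": [0,0,0],"turn": [0,0,0],"claw": 1},
    {"dp": [0,0,0],"turn": [0,0,0],"claw": 1},
  ],
)

```text
time_s: 4.2
tcp_pos: [0.4997, 0.1303, 0.1652]
eef_rot: [0.679, 0.197, -0.679, 0.197]
contact_force: [0.6, 0.1, 0.1]
grip_width: 0.998
```

Run:
```python
from h import *
c=snap("wrist","wrist2"); st=bot.state()
M=R.from_quat(st["eef_rot"]).as_matrix();print(st["tcp_pos"],np.degrees(np.arctan2(M[1,1],M[0,1]))+90)
cv2.imwrite("pics/w2c.png",cv2.resize(c["image"][100:310,150:410,::-1],None,fx=3,fy=3,interpolation=cv2.INTER_CUBIC))
```

```text
[0.49985516 0.13040924 0.16542371] 32.35386440608612
```

View pics/w2c.png

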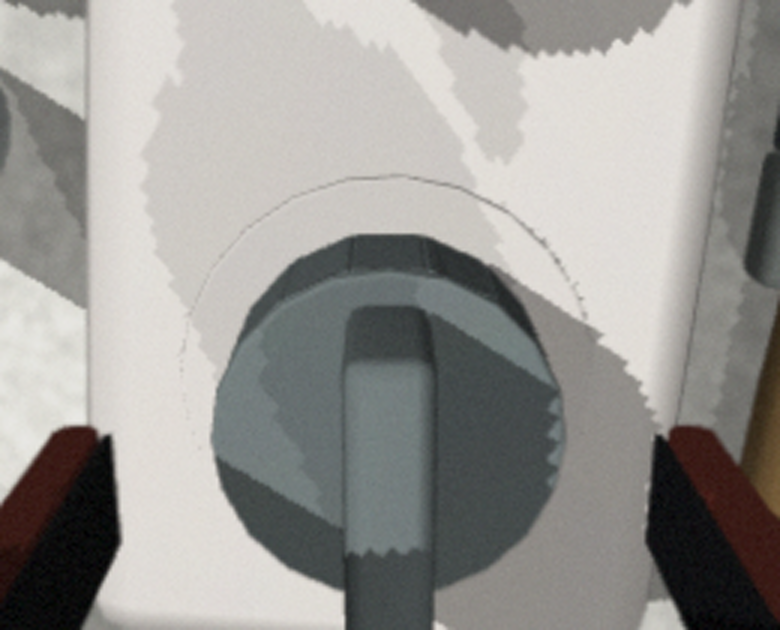

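Run:
```python
from h import *
c=load("wrist2")
st=bot.state();tcp=st["tcp_pos"];M=R.from_quat(st["eef_rot"]).as_matrix()
L=lambda p:(M.T@(p-tcp)*1000).round(1)
g=lambda u,v,z:onz(c,150+u/3,100+v/3,z)
print("bar far end mid",L(g(389,362,.182)))
print("disc ctr (from edges)",L(g(389,0,.151)),"disc far",L(g(389,271,.151)),"left/right",L(g(213,430,.151)),L(g(565,430,.151)))
print("seat far",L(g(385,176,.12)))
for s in (1,-1): print("tip proj",(proj(c,tcp+M@np.array([0,s*.044,0]))-[150,100])*3)
cv2.imwrite("pics/w2d.png",cv2.resize(c["image"][200:400,180:380,::-1],None,fx=3,fy=3,interpolation=cv2.INTER_CUBIC))
```

```text
bar far end mid [-16.6   1.1 -27.9]
disc ctr (from edges) [ 14.5   1.2 -77.4] disc far [ 14.4   1.3 -33.1] left/right [ 14.4 -29.7  -4.2] [14.4 32.4 -4.1]
seat far [ 45.5   0.7 -43.9]
tip proj [646.75414519 487.00063204]
tip proj [115.7174062 487.0746395]
```

View pics/w2d.png

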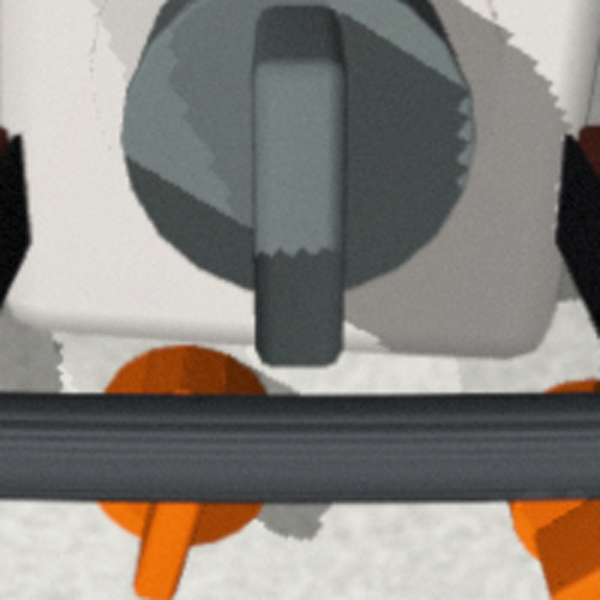

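Call:
servo_tool(
  steps=[
    {"dp": [0.14,0.015,-0.025],"turn": [0,0,0],"claw": 1},
    {"dp": [0,0,0],"turn": [0,0,0],"claw": 1},
    {"dp": [0,0,0],"turn": [0,0,0],"claw": -1},
    {"dp": [0,0,0],"turn": [0,0,0],"claw": -1},
    {"dp": [0,0,0],"turn": [0,0,0],"claw": -1},
    {"dp": [0,0,0],"turn": [0,0,0],"claw": -1},
    {"dp": [0,0,0],"turn": [0,0,0],"claw": -1},
    {"dp": [0,0,0],"turn": [0,0,0],"claw": -1},
  ],
)

```text
time_s: 5.25
tcp_pos: [0.5012, 0.1304, 0.1567]
eef_rot: [0.679, 0.197, -0.679, 0.197]
contact_force: [0.6, 0.3, -0.1]
grip_width: 0.357
```

```bash
cat > st.py <<'E'
from h import *
st=bot.state();M=R.from_quat(st["eef_rot"]).as_matrix()
print(st["time_s"],st["tcp_pos"].round(4),"yaw",round(np.degrees(np.arctan2(M[1,1],M[0,1]))+90,2),st["contact_force"].round(1),st["moment"].round(2),"w",st["grip_width"]*88,"tau7",st["effort"][6].round(3),st["qpos"].round(2))
E
python3 st.py
```

```text
5.25 [0.5012 0.1304 0.1567] yaw 32.35 [ 0.6  0.3 -0.1] [-0.03  0.11  0.04] w 31.409199649150523 tau7 -0.0 [-0.84  0.33  0.57  2.02 -0.24  0.85 -1.14]
```

Call:
servo_tool(
  steps=[
    {"dp": [0,0,0],"turn": [0,0,0],"claw": -1},
    {"dp": [0,0,0],"turn": [0,0,0],"claw": -1},
    {"dp": [0,0,0],"turn": [0,0,0],"claw": -1},
    {"dp": [0,0,0],"turn": [0,0,0],"claw": -1},
    {"dp": [0,0,0],"turn": [0,0,0],"claw": -1},
    {"dp": [0,0,0],"turn": [0,0,0],"claw": -1},
    {"dp": [0,0,0],"turn": [0,0,0],"claw": -1},
    {"dp": [0,0,0],"turn": [0,0,0],"claw": -1},
  ],
)

```text
time_s: 6.25
tcp_pos: [0.5012, 0.1304, 0.1566]
eef_rot: [-0.679, -0.197, 0.679, -0.197]
contact_force: [-0.4, -0.3, 0.2]
grip_width: 0.154
```

```bash
python3 st.py
```

```text
6.25 [0.5012 0.1304 0.1566] yaw 32.35 [-0.4 -0.3  0.2] [-0.08  0.12  0.04] w 13.547484837377592 tau7 0.002 [-0.84  0.33  0.57  2.02 -0.24  0.85 -1.14]
```

Gripped (13.5 mm, matching the 14 mm bar). Now a gentle turn clockwise as seen from above (+tool x).

Call:
servo_tool(
  steps=[
    {"dp": [0,0,0],"turn": [0.02,0,0],"claw": -1},
    {"dp": [0,0,0],"turn": [0.02,0,0],"claw": -1},
    {"dp": [0,0,0],"turn": [0.02,0,0],"claw": -1},
    {"dp": [0,0,0],"turn": [0.02,0,0],"claw": -1},
    {"dp": [0,0,0],"turn": [0,0,0],"claw": -1},
    {"dp": [0,0,0],"turn": [0,0,0],"claw": -1},
    {"dp": [0,0,0],"turn": [0,0,0],"claw": -1},
    {"dp": [0,0,0],"turn": [0,0,0],"claw": -1},
  ],
)

```text
time_s: 7.25
tcp_pos: [0.5012, 0.1303, 0.1566]
eef_rot: [-0.69, -0.154, 0.69, -0.154]
contact_force: [-0.7, -0.2, -1.2]
grip_width: 0.158
```

```bash
python3 st.py
```

```text
7.25 [0.5012 0.1303 0.1566] yaw 25.15 [-0.7 -0.2 -1.2] [-0.05  0.11 -0.  ] w 13.908548696652868 tau7 0.001 [-0.87  0.34  0.6   2.03 -0.25  0.85 -1.25]
```

Call:
servo_tool(
  steps=[
    {"dp": [0,0,0],"turn": [0.02,0,0],"claw": -1},
    {"dp": [0,0,0],"turn": [0.02,0,0],"claw": -1},
    {"dp": [0,0,0],"turn": [0.02,0,0],"claw": -1},
    {"dp": [0,0,0],"turn": [0,0,0],"claw": -1},
    {"dp": [0,0,0],"turn": [0,0,0],"claw": -1},
    {"dp": [0,0,0],"turn": [0,0,0],"claw": -1},
    {"dp": [0,0,0],"turn": [0,0,0],"claw": -1},
    {"dp": [0,0,0],"turn": [0,0,0],"claw": -1},
  ],
)

```text
time_s: 8.25
tcp_pos: [0.5012, 0.1304, 0.1566]
eef_rot: [-0.697, -0.121, 0.697, -0.121]
contact_force: [0.2, 0.2, -2.1]
grip_width: 0.161
```

```bash
python3 st.py
```

```text
8.25 [0.5012 0.1304 0.1566] yaw 19.75 [ 0.2  0.2 -2.1] [-0.02  0.09  0.02] w 14.197503836582964 tau7 -0.023 [-0.88  0.34  0.63  2.03 -0.26  0.85 -1.34]
```

Call:
servo_tool(
  steps=[
    {"dp": [0,0,0],"turn": [0.02,0,0],"claw": -1},
    {"dp": [0,0,0],"turn": [0.02,0,0],"claw": -1},
    {"dp": [0,0,0],"turn": [0.02,0,0],"claw": -1},
    {"dp": [0,0,0],"turn": [0.02,0,0],"claw": -1},
    {"dp": [0,0,0],"turn": [0,0,0],"claw": -1},
    {"dp": [0,0,0],"turn": [0,0,0],"claw": -1},
    {"dp": [0,0,0],"turn": [0,0,0],"claw": -1},
    {"dp": [0,0,0],"turn": [0,0,0],"claw": -1},
  ],
)

```text
time_s: 9.25
tcp_pos: [0.5013, 0.1305, 0.1567]
eef_rot: [0.703, 0.077, -0.703, 0.077]
contact_force: [-0.5, 0.5, 0.5]
grip_width: 0.173
```

```bash
python3 - <<'E'
from h import *
c=snap("wrist","wrist3")
cv2.imwrite("pics/w3d.png",cv2.resize(c["image"][100:390,150:410,::-1],None,fx=2,fy=2))
E
python3 st.py
```

```text
9.3 [0.5013 0.1305 0.1567] yaw 12.56 [ 1.  -1.1 -0.9] [-0.06 -0.02  0.76] w 14.704957488364803 tau7 -0.773 [-0.91  0.35  0.66  2.03 -0.28  0.85 -1.45]
```

View pics/w3d.png

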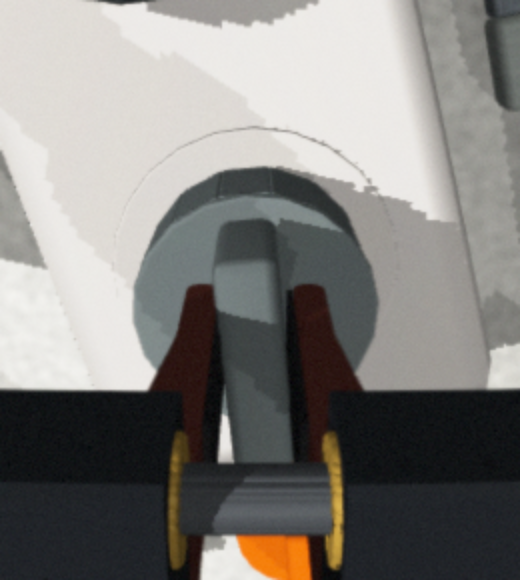

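Clockwise hits a stop after about 16° (0.76 N m), so that is the tightening way and the thread is ordinary. The crop shows the bar at about (250,330), slightly skewed between the fingers. Next I turn anticlockwise.

Call:
servo_tool(
  steps=[
    {"dp": [0,0,0],"turn": [-0.05,0,0],"claw": -1},
    {"dp": [0,0,0],"turn": [-0.05,0,0],"claw": -1},
    {"dp": [0,0,0],"turn": [-0.05,0,0],"claw": -1},
    {"dp": [0,0,0],"turn": [-0.05,0,0],"claw": -1},
    {"dp": [0,0,0],"turn": [-0.05,0,0],"claw": -1},
    {"dp": [0,0,0],"turn": [-0.05,0,0],"claw": -1},
    {"dp": [0,0,0],"turn": [-0.05,0,0],"claw": -1},
    {"dp": [0,0,0],"turn": [-0.05,0,0],"claw": -1},
  ],
)

```text
time_s: 10.3
tcp_pos: [0.501, 0.13, 0.1566]
eef_rot: [-0.644, -0.291, 0.645, -0.29]
contact_force: [-0.4, 0.2, 0.6]
grip_width: 0.158
```

```bash
python3 st.py
```

```text
10.3 [0.501  0.13   0.1566] yaw 48.54 [-0.4  0.2  0.6] [-0.21  0.22  0.04] w 13.93718493759019 tau7 -0.725 [-0.79  0.32  0.51  2.02 -0.21  0.85 -0.89]
```

Call:
servo_tool(
  steps=[
    {"dp": [0,0,0],"turn": [-0.05,0,0],"claw": -1},
    {"dp": [0,0,0],"turn": [-0.05,0,0],"claw": -1},
    {"dp": [0,0,0],"turn": [-0.05,0,0],"claw": -1},
    {"dp": [0,0,0],"turn": [-0.05,0,0],"claw": -1},
    {"dp": [0,0,0],"turn": [-0.05,0,0],"claw": -1},
    {"dp": [0,0,0],"turn": [-0.05,0,0],"claw": -1},
    {"dp": [0,0,0],"turn": [0,0,0],"claw": -1},
    {"dp": [0,0,0],"turn": [0,0,0],"claw": -1},
  ],
)

```text
time_s: 11.3
tcp_pos: [0.5011, 0.1301, 0.1566]
eef_rot: [-0.559, -0.432, 0.56, -0.432]
contact_force: [-0.1, -2.0, 0.3]
grip_width: 0.158
```

```bash
python3 st.py
```

```text
11.3 [0.5011 0.1301 0.1566] yaw 75.4 [-0.1 -2.   0.3] [-0.2   0.07 -0.  ] w 13.922906726704047 tau7 0.024 [-0.71  0.31  0.4   2.02 -0.16  0.84 -0.47]
```

Call:
servo_tool(
  steps=[
    {"dp": [0,0,0],"turn": [-0.02,0,0],"claw": -1},
    {"dp": [0,0,0],"turn": [-0.02,0,0],"claw": -1},
    {"dp": [0,0,0],"turn": [-0.02,0,0],"claw": -1},
    {"dp": [0,0,0],"turn": [-0.02,0,0],"claw": -1},
    {"dp": [0,0,0],"turn": [0,0,0],"claw": -1},
    {"dp": [0,0,0],"turn": [0,0,0],"claw": -1},
    {"dp": [0,0,0],"turn": [0,0,0],"claw": -1},
    {"dp": [0,0,0],"turn": [0,0,0],"claw": -1},
  ],
)

```text
time_s: 12.3
tcp_pos: [0.5012, 0.1305, 0.1566]
eef_rot: [0.531, 0.467, -0.531, 0.467]
contact_force: [-0.5, 0.5, -0.3]
grip_width: 0.158
```

```bash
python3 st.py
```

```text
12.3 [0.5012 0.1305 0.1566] yaw 82.75 [-0.5  0.5 -0.3] [-0.02  0.01  0.01] w 13.939198977691579 tau7 -0.003 [-0.69  0.31  0.38  2.01 -0.15  0.84 -0.35]
```

Call:
servo_tool(
  steps=[
    {"dp": [0,0,0],"turn": [-0.02,0,0],"claw": -1},
    {"dp": [0,0,0],"turn": [-0.02,0,0],"claw": -1},
    {"dp": [0,0,0],"turn": [0,0,0],"claw": -1},
    {"dp": [0,0,0],"turn": [0,0,0],"claw": -1},
    {"dp": [0,0,0],"turn": [0,0,0],"claw": -1},
    {"dp": [0,0,0],"turn": [0,0,0],"claw": -1},
    {"dp": [0,0,0],"turn": [0,0,0],"claw": -1},
    {"dp": [0,0,0],"turn": [0,0,0],"claw": -1},
  ],
)

```text
time_s: 13.3
tcp_pos: [0.5013, 0.1304, 0.1567]
eef_rot: [0.516, 0.484, -0.516, 0.484]
contact_force: [0.6, -0.5, -0.6]
grip_width: 0.157
```

```bash
python3 - <<'E'
from h import *
c=snap("wrist","wrist4")
cv2.imwrite("pics/w4d.png",cv2.resize(c["image"][100:390,150:410,::-1],None,fx=2,fy=2))
E
python3 st.py
```

```text
13.35 [0.5013 0.1304 0.1566] yaw 86.35 [ 1.  -0.4 -1.1] [-0.2  -0.16 -0.06] w 13.95272731748178 tau7 0.038 [-0.68  0.31  0.36  2.01 -0.15  0.84 -0.29]
```

View pics/w4d.png

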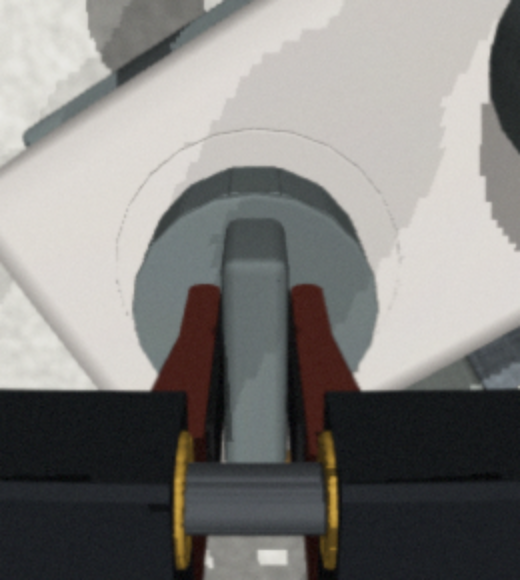

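Call:
servo_tool(
  steps=[
    {"dp": [0,0,0],"turn": [-0.02,0,0],"claw": -1},
    {"dp": [0,0,0],"turn": [-0.02,0,0],"claw": -1},
    {"dp": [0,0,0],"turn": [0,0,0],"claw": -1},
    {"dp": [0,0,0],"turn": [0,0,0],"claw": -1},
    {"dp": [0,0,0],"turn": [0,0,0],"claw": -1},
    {"dp": [0,0,0],"turn": [0,0,0],"claw": -1},
    {"dp": [0,0,0],"turn": [0,0,0],"claw": -1},
    {"dp": [0,0,0],"turn": [0,0,0],"claw": -1},
  ],
)

```text
time_s: 14.35
tcp_pos: [0.5014, 0.1301, 0.1567]
eef_rot: [0.5, 0.5, -0.5, 0.5]
contact_force: [3.6, -2.9, -2.0]
grip_width: 0.162
```

```bash
python3 st.py
```

```text
14.35 [0.5014 0.1301 0.1567] yaw 89.94 [ 3.6 -2.9 -2. ] [-0.89 -0.9  -0.63] w 14.228848941771007 tau7 0.618 [-0.67  0.31  0.35  2.01 -0.14  0.84 -0.24]
```

Call:
servo_tool(
  steps=[
    {"dp": [0,0,0],"turn": [0.03,0,0],"claw": -1},
    {"dp": [0,0,0],"turn": [0.03,0,0],"claw": -1},
    {"dp": [0,0,0],"turn": [0,0,0],"claw": -1},
    {"dp": [0,0,0],"turn": [0,0,0],"claw": -1},
    {"dp": [0,0,0],"turn": [0,0,0],"claw": -1},
    {"dp": [-0.04,0,0],"turn": [0,0,0],"claw": -1},
    {"dp": [-0.04,0,0],"turn": [0,0,0],"claw": -1},
    {"dp": [0,0,0],"turn": [0,0,0],"claw": -1},
  ],
)

```text
time_s: 15.35
tcp_pos: [0.5014, 0.1304, 0.1616]
eef_rot: [0.523, 0.476, -0.523, 0.476]
contact_force: [0.3, -0.4, -1.0]
grip_width: 0.155
```

```bash
python3 st.py
```

```text
15.35 [0.5014 0.1304 0.1616] yaw 84.55 [ 0.3 -0.4 -1. ] [-0.06  0.06  0.03] w 13.630370037328728 tau7 -0.008 [-0.68  0.3   0.37  2.01 -0.14  0.85 -0.33]
```

Backed 3–4° off the stop and lifted 5 mm with only about 1 N pulling down (the cap's weight). I'll keep lifting.

Call:
servo_tool(
  steps=[
    {"dp": [-0.1,0,0],"turn": [0,0,0],"claw": -1},
    {"dp": [-0.1,0,0],"turn": [0,0,0],"claw": -1},
    {"dp": [-0.1,0,0],"turn": [0,0,0],"claw": -1},
    {"dp": [-0.1,0,0],"turn": [0,0,0],"claw": -1},
    {"dp": [-0.1,0,0],"turn": [0,0,0],"claw": -1},
    {"dp": [0,0,0],"turn": [0,0,0],"claw": -1},
    {"dp": [0,0,0],"turn": [0,0,0],"claw": -1},
    {"dp": [0,0,0],"turn": [0,0,0],"claw": -1},
  ],
)

```text
time_s: 16.35
tcp_pos: [0.501, 0.1303, 0.1912]
eef_rot: [-0.523, -0.476, 0.523, -0.476]
contact_force: [0.7, 0.3, -0.5]
grip_width: 0.16
```

```bash
python3 - <<'E'
from h import *
c=snap("side","side5")
cv2.imwrite("pics/s5.png",cv2.resize(c["image"][100:250,200:380,::-1],None,fx=4,fy=4,interpolation=cv2.INTER_CUBIC))
E
python3 st.py
```

```text
16.4 [0.5011 0.1303 0.1912] yaw 84.55 [-0.6  0.3 -0.8] [-0.12  0.09 -0.02] w 14.044082149788647 tau7 0.001 [-0.7   0.26  0.38  1.98 -0.12  0.92 -0.35]
```

View pics/s5.png

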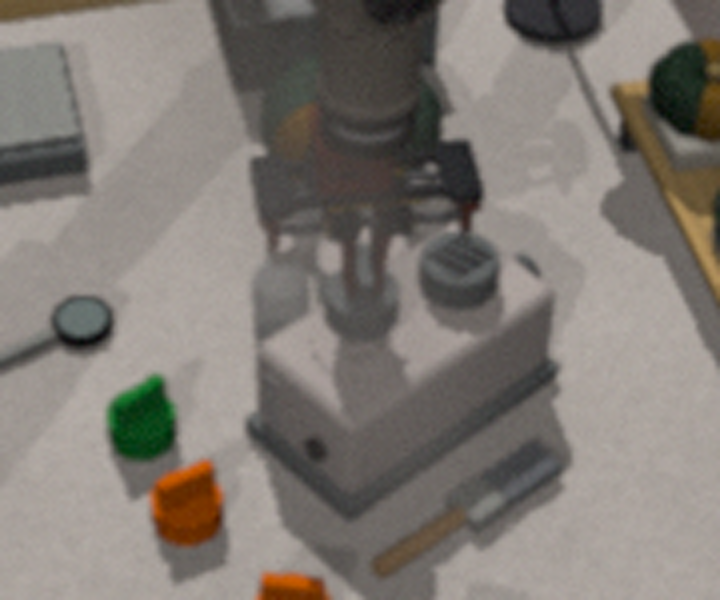

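Call:
servo_tool(
  steps=[
    {"dp": [-0.18,0,0],"turn": [0,0,0],"claw": -1},
    {"dp": [-0.18,0,0],"turn": [0,0,0],"claw": -1},
    {"dp": [-0.18,0,0],"turn": [0,0,0],"claw": -1},
    {"dp": [-0.18,0,0],"turn": [0,0,0],"claw": -1},
    {"dp": [-0.18,0,0],"turn": [0,0,0],"claw": -1},
    {"dp": [-0.18,0,0],"turn": [0,0,0],"claw": -1},
    {"dp": [0,0,0],"turn": [0,0,0],"claw": -1},
    {"dp": [0,0,0],"turn": [0,0,0],"claw": -1},
  ],
)

```text
time_s: 17.4
tcp_pos: [0.501, 0.1304, 0.256]
eef_rot: [-0.523, -0.476, 0.523, -0.476]
contact_force: [0.1, -1.6, -0.6]
grip_width: 0.158
```

```bash
python3 - <<'E'
from h import *
c=snap("side","side6")
w=snap("wrist","wrist6")
a=cv2.resize(c["image"][100:250,200:380,::-1],(480,400),interpolation=cv2.INTER_CUBIC)
b=cv2.resize(w["image"][100:390,150:410,::-1],(320,400))
cv2.imwrite("pics/s6.png",np.hstack([a,b]))
E
python3 st.py
```

```text
17.5 [0.5009 0.1303 0.2558] yaw 84.55 [-0.3 -0.8  0.9] [-0.05  0.06 -0.01] w 13.858402303927425 tau7 0.001 [-0.72  0.19  0.4   1.91 -0.08  1.06 -0.38]
```

View pics/s6.png

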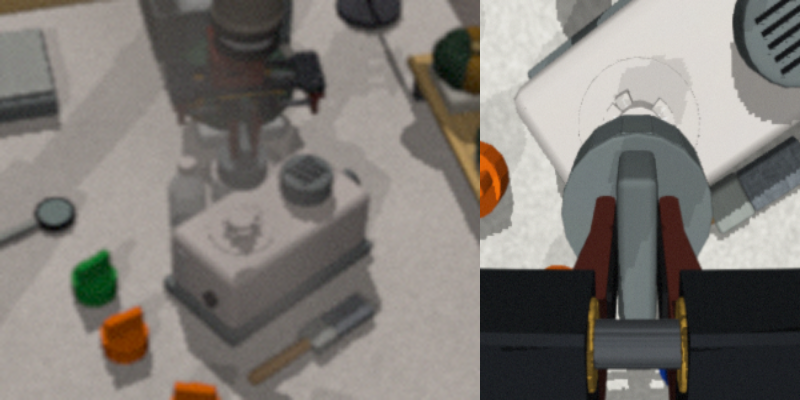

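The cap is off and held level between the fingers at about (635,190). The bare neck shows at about (240,220), and the things around the mister look undisturbed. The arm is steady, so I'm handing in.

Run:
```python
from h import *
print(np.abs(bot.state()["joint_vel"]).max()); print(job.hand_in())
```

```text
0.0020200384452195206
the job is handed in; nothing more can be done
None
```

The filler cap is off the mister. I handed in at about 17.5 s of the 48 s limit, with the gripper still holding the cap level about 99 mm above the filler.

- **Turning:** I gripped the grey cap by its finger bar. Clockwise it met a hard stop after about 16°, so that was the tightening way and the thread is ordinary. Anticlockwise it turned easily to the other stop, about 55° from the start. I backed off about 3–4° from there and lifted straight up.
- **Last checks:** The side and wrist pictures show the bare neck on the tank and the cap upright in the fingers. The grip opening was 13.9 mm on the 14 mm bar, there was no contact force beyond about the cap's weight, and the joints were still. The neighbouring things visible in those pictures looked unmoved; I took no final top picture.
- **Disagreements:** The wrist camera's first view put the cap about 6–7 mm from where the top and side cameras did. I settled this with a second, closer wrist view before closing the fingers. At the tightening stop the bar skewed about 4° in the fingers, but it lined up again when I turned back.

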